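Power up the coin-cleaning place in the right order

TASK

Get the coin-cleaning place running: with one slow, light fingertip press each, switch on the socket strip at its rocker, then the dust extractor at its rocker, and only then the engraving-pen unit at its round push button, so that the dust is drawn off before the pen has power. Press each fully over so that it stays on, and leave the dials and the small reversing rocker as they are set. Do not lift or shift the units or disturb anything else on the table, and finish with the hand clear.

Things in the scene. Friction and masses are not known exactly. Their poses are not given: they have to be found in the camera images.
- strip: loose socket strip, cream plastic, 252 long (its x) x 62 wide x 46 high, 0.9 kg. Origin: centre of its underside, z up. A black rocker near its -x end, then an empty socket (x = -22), then two with black plugs (x = +34, +90; 37 across, leads to 88 above the table). Must stay in place; it slides if pushed sideways.
- strip_switch (a joint): strip's rocker, rad: 0 = off, 0.36 = fully on; needs about 3 N at its end, stays where left. 34 long (strip's x) x 22 wide, pivot in its middle (x = -92, 50 above the table). Its halves form a shallow V: when off, the half towards the strip's end (-x) stands up, its end 6 above the other, which lies flat 4 above the strip. Press the raised half down flat: on. Its mounting gives a little (5 N a mm).
- strip_switch_press (a point): where to press the strip's rocker: on top of its raised half, 13 from the pivot, 4 in from the rocker's end. Moves with the rocker: sinks 4.6 when fully pressed (55 to 50 above the table). Axes when off as the strip's: x along the rocker towards the pivot, y across it. A fingertip wider than 20 should lie crosswise (along y).
- extractor: bench dust extractor, heavy and fixed: grey box 200 deep (x) x 250 wide (y) x 150 high with a louvred intake on its -x face. Origin: centre of its underside, z up. A dark strip of controls runs along the front (-x) edge of its top: a black rocker at y = +62 and a round dial at y = -62.
- extractor_switch (a joint): extractor's rocker, rad: 0 = off, 0.36 = fully on, same kind and stiffness as the strip's: 36 long (extractor's x) x 24 wide, pivot at x = -58, y = +62, 154 above the table. When off, the half towards the front (-x) stands up, its end 6 above the other half; press it down flat to switch on.
- extractor_switch_press (a point): where to press the extractor's rocker: on top of its raised half, 14 from the pivot and 4 in from the rocker's end; sinks 4.9 when fully pressed (from 159 to 154 above the table). Axes as the extractor's when off: x along the rocker (towards the pivot), y across.
- airflow_mark (a point): pointer on the rim of the extractor's airflow dial (40 across, 17 high, centre at extractor x = -58, y = -62, top 168 above the table); set anywhere, to be left as it is.
- engraver: loose control unit of the engraving pen: dark box 150 deep (x) x 136 wide (y) x 76 high, 0.95 kg, sloping nose at -x. Origin: centre of the underside, z up. On its top: round push button at (-18, +36), speed dial at (-4, -30), small rocker at (+30, +40), and at the back (x = +61) a steel pen 153 long lying across on two forks, top 116 above the table. Must stay in place.
- engraver_button (a joint): round push button of the engraver unit, m: 0 = out (off), 0.005 = fully in (on). Goes down under about 3 N and stays where it is left; its mounting gives a little, about 5 N a mm, up to 4 mm.
- engraver_button_press (a point): centre of the top of the push button: black, 26 across, in a steel collar 35 across; top 88 above the table when out, 83 when in (collar 79); moves with the button.
- speed_mark (a point): pointer on the rim of the engraver's speed dial (46 across, top 94 above the table); set anywhere, to be left as it is.
- reverse_switch_press (a point): raised end of the engraver's small reversing rocker (22 x 14, its raised end about 84 above the table), 48 behind and 4 beside the push button; to be left as it is.
- tray: loose white tray of old coins, 100 x 130 x 16 high, origin under its centre; bystander.
- brush: loose wooden-handled brush, about 220 long (its x axis) and 13 thick, origin under its middle; bystander.
- coin0: loose old coin 30 across, 3 thick, lying on the table near the socket strip; bystander.
- coin1: loose old coin like coin0, lying near the engraver unit; bystander.
- coin2: loose old coin like coin0, lying near the extractor's front; bystander.
- mug: loose white mug, 82 across, 95 high, handle to its +y, origin under its centre; bystander.
- bottle: loose closed clear bottle, 60 across, 150 high, origin under its centre; bystander.
- findbox: loose cardboard box, 90 x 120 x 50 high, origin under its centre; bystander.

How it is judged:
By the outcome, as a careful person would: the job done as asked, in the order asked, and still so for the second after the job is handed in, with the robot touching nothing.
It also fails if it takes over 61 s, if anything falls off the work surface, if the arm or the gripper's body presses on something with over 40 N, if the wrist force passes 120 N, or if a joint passes its speed limit or range.

ROBOT

A 7-joint arm with a two-finger parallel gripper is mounted at the origin on the work surface. World frame = base frame: x ahead of the robot, y to its left, z up, the work surface at z = 0. Lengths are in m, angles in rad, forces in N, time in s.
With the tool pointing down it reaches from about 0.425 to 0.825 m from the base axis. Payload 3.6 kg.
Tool frame: the origin (TCP) lies at the very end of the fingers, on their centre line; the grasp point (between the pads) lies 19 mm behind it (bot.grip_depth is the distance from the TCP to the grasp point, in m); z points along the fingers, y is the line along which they close (so a half turn about z gives the same grasp; the last joint's range is limited). The gripper opens to 93 mm and grips with 3 to 60 N. Pads are 15 mm wide; open, the fingers measure 128 mm over their backs; the gripper's body (75 mm by 188 mm) begins 65 mm behind the grasp point.
Start: joints at [1.202, 0.615, -0.013, 1.423, 0.008, 1.103, -0.04], TCP at [0.218, -0.612, 0.182] pointing down, gripper open.
Joint ranges: [-3.12, 3.12], [-0.3, 2.06], [-1.34, 1.32], [0.26, 2.42], [-1.36, 4.5], [0.01, 1.98], [-2.84, 2.84]. Speed limits (rad/s): [2.79, 2.79, 3.14, 3.14, 3.14, 3.14, 3.14].

INTERFACE

Orientations are given as a unit quaternion [w, x, y, z].
In Python, from plant import bot gives the robot as it stands. The module is installed in compiled form; this text tells all that it offers.
- The arm moves only by the shell command python3 -m creep 'ROWS' [OPENING] [FORCE]. ROWS is a JSON object of lists of equal length, an entry for each row: "slide": the shift along the tool's x, y, z as a fraction of full scale, a list of three; "dr": the turn, a rotation vector about the tool's x, y, z as a fraction of full scale, a list of three. In form: {"slide": [[tx, ty, tz], ...], "dr": [[wx, wy, wz], ...]}. A call has 1 to 8 rows; each row shifts and turns the commanded pose from where the row before left it, along the tool's axes as they then stand; what a row does not reach is not made up. Full scale, the value 1, is 0.03 m for a shift and 5 degrees for a turn. A row lasts 1/10 s, in which the tool goes at most 50 mm and 8.59 degrees, less where a joint would pass 70% of its speed; a pose out of reach is approached as far as the arm can. A call with a number of a shift or a turn outside -1 to 1 is refused whole. A call with a gripper value outside its range is refused whole. OPENING is the closure, from -1 (fully open) to 1 (shut), so that 0 is half open, set as the call begins (- or left out, the last holds). The fingers move at their own pace and stop on an object; FORCE is the grip in N (left out, the last holds). Time passes only in rows, so rows that do not move let the fingers close. It gives the time, the measured TCP pose, the force, the opening and the grip force at its end, in the units of the state.
- bot.get_obs(): the state, without advancing time (a new reading comes with each control period).
- bot.capture(name): name is "side" or "top"; returns a dict with "image" (480x640x3 uint8, red, green, blue), "intrinsics" (3x3 intrinsics, pixels), "dist" ([k1, k2, p1, p2, k3] as OpenCV has them; the pictures are not rectified), "world_to_cam" (4x4, takes a point from world to camera coordinates). Camera axes: x right, y up, looking along -z (the intrinsics and any distortion apply to the point x, -y, -z); pixel columns grow to the right and rows downward; lengths in m; the calibration is good to about 2 mm. A picture is of the moment at which its call begins. There is no depth.
- bot.close_job(): hands the job in; it is judged then, once.
Trained networks look in a picture, given as the dict that the camera call returned (one of the last four; its "shot" number tells which), for a name from the list of things; names that differ only in an ending like _2 or _b are one class to them, and where a whole thing is asked for, a point or a joint stands for the part that bears it (a point fixed in the world has none). Each returns a list of dicts, best first, with "p" (0 to 1); they miss things now and then, are a little off and sometimes report something else, mostly with a low value. They report only what shows in the picture. A call takes as long as a camera call.
- bot.recognise(picture, thing): "box" ([left, top, right, bottom] in pixels, round what is visible of it).
- bot.mark_of(picture, thing): "position" ([column, row] in pixels: a listed point, or the origin of a listed thing).
The state is a dict: "clock": time; "q": joint angles; "qvel": joint speeds; "joint_torque": joint torques, N m; "tool_pos": TCP position; "tcp_rot": TCP orientation; "contact_force": force on the tool from outside, world axes, zero at the start; "torque": the same for the moment, N m; "width": finger opening in m; "finger_force": force on a finger pad.
Only numpy, scipy, OpenCV 4.12 (cv2) and the standard library are available. Lean on these libraries where they do the work, as an engineer would, in place of code of your own. Each camera call takes 0.05 s, during which the arm holds its last target. There are 200 camera calls.

## Working session

There is one attempt and no reset: what is moved stays moved. The work goes in short steps, Python scripts to look and compute and a shell command to move; the robot and the scene stay as the last step left them, time stands still between calls to the robot, and variables do not carry over. Pictures are saved under pics/ and viewed, at most 10 in all, crops included, and the job is handed in when it is done.

```bash
mkdir -p pics
cat > h.py <<'E'
import numpy as np, cv2
from plant import bot
from scipy.spatial.transform import Rotation as R
def ray(c,px):
    K=np.array(c["intrinsics"],float);d=np.array(c["dist"],float)
    u=cv2.undistortPoints(np.array([[px]],float),K,d)[0,0]
    T=np.array(c["world_to_cam"]);A=T[:3,:3];o=-A.T@T[:3,3]
    return o,A.T@np.array([u[0],-u[1],-1.])
def atz(c,px,z):
    o,d=ray(c,px);return o+d*(z-o[2])/d[2]
def tri(l):
    M=0;b=0
    for o,d in l:
        d=d/np.linalg.norm(d);P=np.eye(3)-np.outer(d,d);M=M+P;b=b+P@o
    return np.linalg.solve(M,b)
def proj(c,p):
    T=np.array(c["world_to_cam"]);q=T[:3,:3]@p+T[:3,3]
    return cv2.projectPoints(np.array([[q[0],-q[1],-q[2]]]),np.zeros(3),np.zeros(3),np.array(c["intrinsics"],float),np.array(c["dist"],float))[0].ravel()
E
python3 - <<'E'
from h import *
np.set_printoptions(precision=4,suppress=True)
cs={n:bot.capture(n) for n in("top","side")}
for n,c in cs.items():
    cv2.imwrite(f"pics/{n}0.png",c["image"][:,:,::-1])
    T=np.array(c["world_to_cam"]);print(n,-T[:3,:3].T@T[:3,3])
Z={"strip_switch_press":.055,"extractor_switch_press":.159,"airflow_mark":.168,"engraver_button_press":.088,"speed_mark":.094,"reverse_switch_press":.084,"strip":0,"extractor":0,"engraver":0,"mug":0,"bottle":0,"findbox":0,"tray":0}
for t,z in Z.items():
    l=[]
    for n,c in cs.items():
        m=bot.mark_of(c,t)
        if m: l.append(ray(c,m[0]["position"]));print(t,n,np.round(m[0]["position"]),round(m[0]["p"],2),atz(c,m[0]["position"],z))
    if len(l)==2:print("   tri",tri(l))
o=bot.get_obs();print(o["clock"],o["tool_pos"],o["tcp_rot"],o["contact_force"],o["width"])
E
```

```text
top [0.4957 0.0642 1.4847]
side [ 0.4978 -0.8514  0.8532]
strip_switch_press top [504. 299.] 0.46 [ 0.4434 -0.3662  0.055 ]
strip_switch_press side [263. 455.] 0.8 [ 0.4504 -0.3714  0.055 ]
   tri [ 0.4466 -0.3678  0.049 ]
extractor_switch_press top [290. 192.] 0.68 [0.6848 0.129  0.159 ]
extractor_switch_press side [365. 219.] 0.54 [0.6839 0.1168 0.159 ]
   tri [0.6862 0.1295 0.1499]
airflow_mark top [351. 199.] 0.53 [ 0.6684 -0.0055  0.168 ]
airflow_mark side [241. 319.] 0.71 [ 0.4206 -0.1741  0.168 ]
   tri [ 0.5433 -0.0407  0.0809]
engraver_button_press top [142. 259.] 0.67 [0.5431 0.4745 0.088 ]
engraver_button_press side [264. 206.] 0.65 [0.4602 0.2924 0.088 ]
   tri [ 0.5005  0.5123 -0.0543]
speed_mark side [260. 222.] 0.59 [0.4487 0.2141 0.094 ]
reverse_switch_press top [215. 277.] 0.37 [0.4994 0.3062 0.084 ]
reverse_switch_press side [276. 207.] 0.62 [0.4899 0.2915 0.084 ]
   tri [0.4946 0.3081 0.0728]
strip top [450. 293.] 0.79 [ 0.4577 -0.2535  0.    ]
strip side [267. 420.] 0.89 [ 0.4553 -0.2697  0.    ]
   tri [ 0.4558 -0.2574 -0.018 ]
extractor top [320. 174.] 0.77 [0.7532 0.0616 0.    ]
extractor side [395. 293.] 0.88 [0.7495 0.0436 0.    ]
   tri [ 0.7554  0.0617 -0.0172]
engraver top [234. 289.] 0.66 [0.4718 0.2744 0.    ]
engraver side [268. 240.] 0.86 [0.4626 0.2657 0.    ]
   tri [ 0.467   0.2754 -0.0073]
mug top [204. 207.] 0.83 [0.6736 0.349  0.    ]
mug side [350. 217.] 0.77 [0.6862 0.353  0.    ]
   tri [0.6793 0.348  0.0032]
bottle side [394. 436.] 0.63 [ 0.6788 -0.3223  0.    ]
findbox top [144. 262.] 0.57 [0.538  0.4951 0.    ]
findbox side [292. 193.] 0.88 [0.536  0.4831 0.    ]
   tri [ 0.5373  0.4979 -0.0095]
tray top [345. 268.] 0.56 [0.5191 0.0022 0.    ]
tray side [297. 317.] 0.78 [ 0.5235 -0.0118 -0.    ]
   tri [ 0.5216  0.0016 -0.0136]
1.4 [ 0.2185 -0.6121  0.1819] [-0.      0.9853  0.1706  0.    ] [ 0.0415 -0.7043  0.1704] 0.09302771728192175
```

View pics/top0.png

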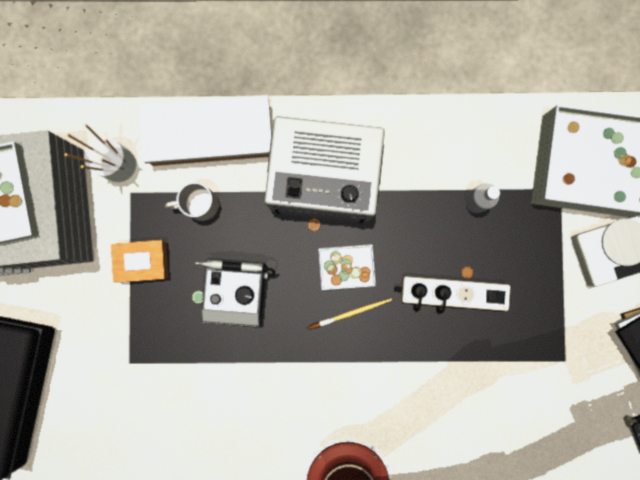

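View pics/side0.png

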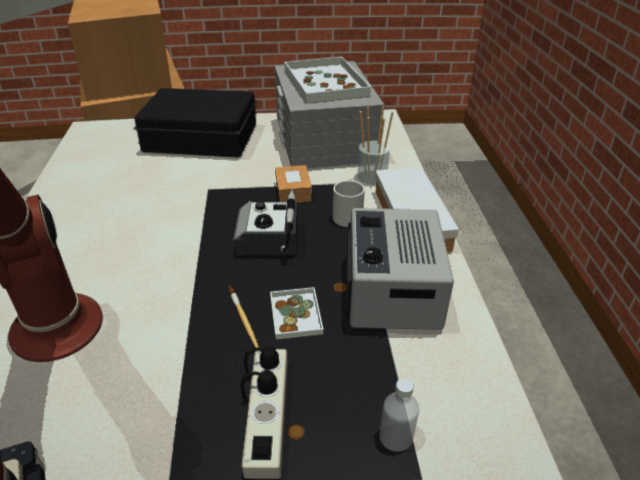

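Top view: strip rocker is at about (496,297), extractor rocker at (294,187), engraver button at about (216,299) and reversing rocker at (215,278). The network's engraver button (142,259) is wrong: that is the box. I'll zoom in.

Run:
```python
from h import *
a=cv2.imread("pics/top0.png");b=cv2.imread("pics/side0.png")
def cr(i,x,y,w=66,h=50): return cv2.resize(i[y:y+h,x:x+w],(396,300),interpolation=cv2.INTER_CUBIC)
im=np.vstack([np.hstack([cr(a,455,270),cr(a,262,165)]),np.hstack([cr(a,198,268),cr(b,230,430)])])
cv2.imwrite("pics/z.png",im)
```

```text
(no output)
```

View pics/z.png

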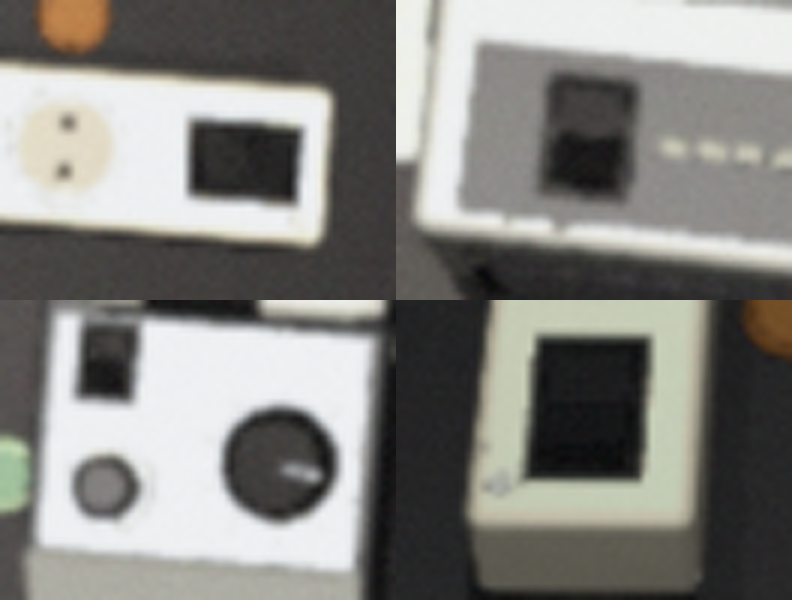

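Run:
```python
from h import *
np.set_printoptions(precision=4,suppress=True)
t=bot.capture("top");s=bot.capture("side")
A=lambda c,p,z,n:(print(n,atz(c,p,z)[:2]),atz(c,p,z)[:2])[1]
sp=A(t,(495.4,296.4),.051,"strip pivot top");A(s,(261.6,447.6),.051,"strip pivot side")
so=A(t,(465.6,294.1),.046,"socket")
d=so-sp;print("strip dist(70)",np.linalg.norm(d),"yaw",np.degrees(np.arctan2(d[1],d[0])))
u=d/np.linalg.norm(d);print("press strip",sp-.013*u)
e=A(t,(293.6,187.4),.155,"extr pivot")
f=A(t,(349.5,193),.168,"dial e");
d=f-e;print("(124)",np.linalg.norm(d));v=-d/np.linalg.norm(d);ux=np.array([v[1],-v[0]]);print("yaw e",np.degrees(np.arctan2(ux[1],ux[0])),"press",e-.014*ux)
b=A(t,(215.1,298.9),.088,"button");r=A(t,(215.6,277.9),.08,"rev")
g=A(t,(244.3,294.9),.094,"speed dial");print("b-r",np.linalg.norm(b-r),"b-g (67.5)",np.linalg.norm(b-g))
for n in("strip_switch_press","extractor_switch_press","engraver_button_press","airflow_mark"):
  for k,c in(("top",t),("side",s)):
    for m in bot.mark_of(c,n)[:3]:print(n,k,np.round(m["position"],1),round(m["p"],2))
for n,p in(("strip",[*sp,.051]),("ext",[*e,.155]),("but",[*b,.088])):print("side proj",n,proj(s,np.array(p)))
```

```text
strip pivot top [ 0.4493 -0.3483]
strip pivot side [ 0.4479 -0.3558]
socket [ 0.4551 -0.2799]
strip dist(70) 0.06871428462270163 yaw 85.16587729269274
press strip [ 0.4482 -0.3613]
extr pivot [0.6964 0.1203]
dial e [ 0.6809 -0.0024]
(124) 0.12364408160150539
yaw e -7.205558625957552 press [0.6825 0.1221]
button [0.4499 0.3058]
rev [0.4982 0.306 ]
speed dial [0.4587 0.2377]
b-r 0.04832738223926403 b-g (67.5) 0.0686660348630652
strip_switch_press side [259.9 453.4] 0.72
strip_switch_press side [278.3 205.1] 0.46
extractor_switch_press top [214.9 278.2] 0.26
extractor_switch_press side [366.3 219.4] 0.51
engraver_button_press top [214.  300.6] 0.39
engraver_button_press side [261.9 206.5] 0.56
engraver_button_press side [295.5 315.3] 0.45
airflow_mark top [350.2 199.1] 0.59
airflow_mark side [365.  252.5] 0.58
side proj strip [262.4187 443.5133]
side proj ext [370.6754 219.5046]
side proj but [260.3815 203.2236]
```

```bash
cat >> h.py <<'E'
def go(tgt,th=None):
    o=bot.get_obs();q=o["tcp_rot"];r=R.from_quat([q[1],q[2],q[3],q[0]]);X=r.as_matrix()
    d=X.T@(np.array(tgt)-o["tool_pos"])/.03
    print("clock",round(o["clock"],2),"pos",np.round(o["tool_pos"],4),"theta",round(np.degrees(np.arctan2(X[1,0],X[0,0])),1),"zax",np.round(X[:,2],3),"F",np.round(o["contact_force"],2),"\nunits",np.round(d,2))
    if th is not None:
        c,s=np.cos(np.radians(th)),np.sin(np.radians(th));G=np.array([[c,s,0],[s,-c,0],[0,0,-1]]).T
        print("turn units",np.round(np.degrees(R.from_matrix(X.T@G).as_rotvec())/5,2))
E
python3 -m creep '{"slide":[[0.8,-0.42,0],[0.8,-0.42,0],[0.8,-0.42,0],[0.8,-0.42,0],[0.8,-0.42,0],[0.8,-0.42,0],[0.8,-0.42,0],[0.8,-0.42,0]],"dr":[[0,0,0],[0,0,0],[0,0,0],[0,0,0],[0,0,0],[0,0,0],[0,0,0],[0,0,0]]}' 1 20
python3 -m creep '{"slide":[[0.8,-0.42,0.2],[0.8,-0.42,0.2],[0.8,-0.42,0.2],[0.8,-0.42,0.2],[0.4,-0.21,0.2],[0,0,0.2],[0,0,0.2],[0,0,0.2]],"dr":[[0,0,0],[0,0,0],[0,0,0],[0,0,0],[0,0,0],[0,0,0],[0,0,0],[0,0,0]]}'
python3 -m creep '{"slide":[[0,0,0],[0,0,0],[0,0,0],[0,0,0],[0,0,0],[0,0,0],[0,0,0],[0,0,0]],"dr":[[0,0,-1],[0,0,-1],[0,0,-1],[0,0,-1],[0,0,-1],[0,0,-1],[0,0,-1],[0,0,0]]}'
python3 -c "
from h import *
go([.4475,-.3635,.10],85)"
```

```text
clock: 2.7
tool_pos: [0.3662, -0.4519, 0.1822]
tcp_rot: [0.0, 0.985, 0.171, 0.0]
contact_force: [-0.3, -0.4, 0.3]
width: 0.0337
finger_force: 0.0
clock: 3.5
tool_pos: [0.4464, -0.3649, 0.1335]
tcp_rot: [0.0, 0.986, 0.169, -0.001]
contact_force: [-0.1, -0.4, -0.2]
width: 0.0002
finger_force: 0.0
clock: 4.3
tool_pos: [0.4466, -0.3646, 0.1336]
tcp_rot: [-0.0, 0.889, 0.458, -0.0]
contact_force: [-0.4, -0.4, 0.5]
width: 0.0004
finger_force: 0.0
clock 4.3 pos [ 0.4466 -0.3646  0.1336] theta 54.5 zax [-0.001 -0.    -1.   ] F [-0.39 -0.39  0.54] 
units [0.05 0.   1.12]
turn units [-0.01  0.01 -6.11]
```

```bash
python3 -m creep '{"slide":[[0,0,0],[0,0,0],[0,0,0],[0,0,0.3],[0,0,0.4],[0,0,0.4],[0,0,0.2],[0,0,0]],"dr":[[0,0,-1],[0,0,-1],[0,0,-1],[0,0,-1],[0,0,-1],[0,0,-1],[0,0,-0.1],[0,0,0]]}'
python3 - <<'E'
from h import *
go([.4475,-.3635,.075],85)
o=bot.get_obs()
out=[]
for n,x,y in(("top",462,265),("side",230,390)):
    c=bot.capture(n);i=c["image"][:,:,::-1].copy()
    print(n,"tcp px",proj(c,np.array(o["tool_pos"])),"press px",proj(c,np.array([.4475,-.3635,.055])))
    print([(np.round(m["position"],1),round(m["p"],2)) for m in bot.mark_of(c,"strip_switch_press")[:2]])
    out.append(cv2.resize(i[y:y+90,x:x+66],(396,540),interpolation=cv2.INTER_CUBIC))
cv2.imwrite("pics/a.png",np.hstack(out))
E
```

```text
clock: 5.1
tool_pos: [0.4469, -0.3633, 0.094]
tcp_rot: [-0.001, 0.738, 0.675, -0.0]
contact_force: [0.8, 0.5, 1.0]
width: 0.0011
finger_force: 0.0
clock 5.1 pos [ 0.4469 -0.3633  0.094 ] theta 84.9 zax [-0.002  0.001 -1.   ] F [0.79 0.46 0.98] 
units [-0.01  0.02  0.63]
turn units [-0.02 -0.01 -0.02]
top tcp px [507.49562156 297.95286699] press px [502.41555714 297.16247892]
[(array([500.7, 298.4]), 0.44)]
side tcp px [259.1822471  437.01523837] press px [261.24854441 450.46208616]
[(array([276.4, 207.3]), 0.66), (array([262.7, 453. ]), 0.6)]
```

View pics/a.png

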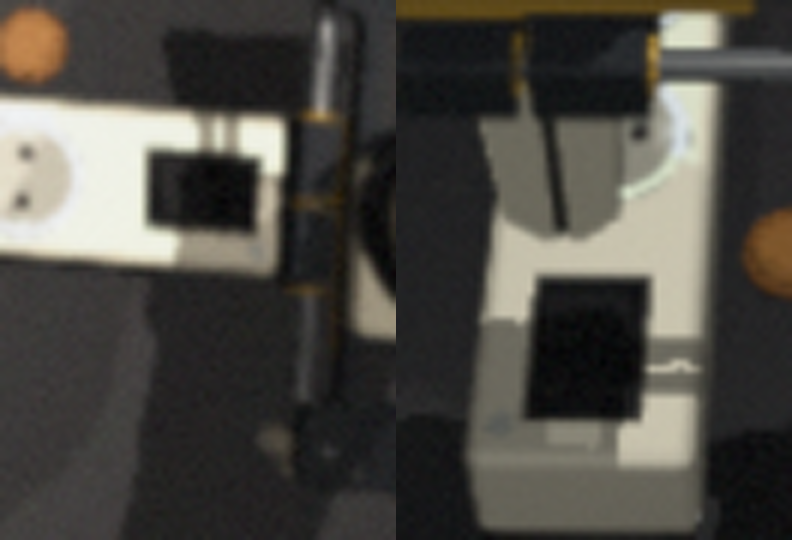

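The side crop shows the tip bottom near px (256,429), higher than the predicted TCP (259,437). I'll look wider with projected markers before pressing.

Run:
```python
from h import *
o=bot.get_obs();p=np.array(o["tool_pos"]);print(p,o["clock"],o["q"],o["qvel"])
out=[]
for n,x,y in(("top",440,240),("side",210,360)):
    c=bot.capture(n);i=c["image"][:,:,::-1].copy()[y:y+120,x:x+100]
    i=cv2.resize(i,(400,480),interpolation=cv2.INTER_CUBIC)
    for dz,col in((0,(0,0,255)),(.084,(0,255,0))):
      for dx,dy in((0,0),(.0175,.0075),(.0175,-.0075),(-.0175,.0075),(-.0175,-.0075)):
        a=(proj(c,p+[dx,dy,dz])-[x,y]+.5)*4
        cv2.circle(i,tuple(int(v) for v in a),2,col,-1)
    out.append(i)
cv2.imwrite("pics/b.png",np.hstack(out))
```

```text
[ 0.44848097 -0.36334612  0.09560071] 5.3 [ 0.85621909  0.61853608 -0.3384863   1.73787806  0.26452862  0.82879679
  0.31003649] [-0.00265551 -0.00175767 -0.00277132  0.00195869  0.00069006 -0.00165667
  0.0049336 ]
```

View pics/b.png

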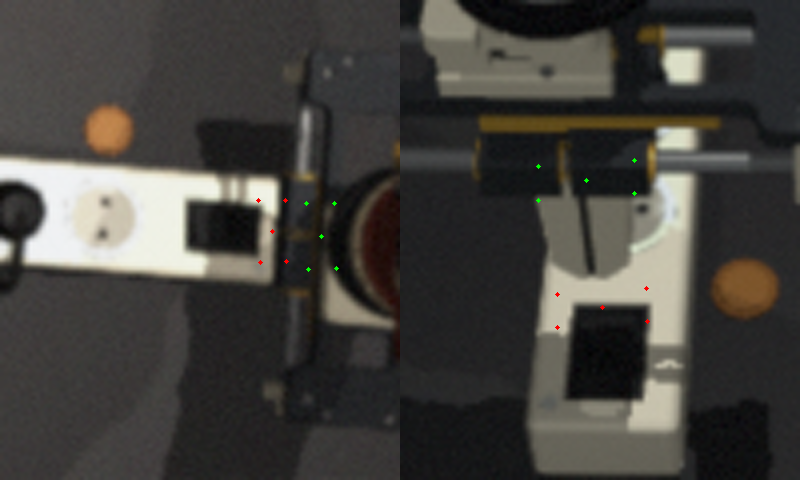

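Crops: tip is seen at about (257,429) in the side picture, roughly above the rocker's +y end, and partly hidden in the top one. I'll go 30 mm lower, where tip and rocker compare directly.

```bash
python3 -m creep '{"slide":[[0,0,0.2],[0,0,0.2],[0,0,0.2],[0,0,0.2],[0,0,0.2],[0,0,0],[0,0,0]],"dr":[[0,0,0],[0,0,0],[0,0,0],[0,0,0],[0,0,0],[0,0,0],[0,0,0]]}'
python3 - <<'E'
from h import *
go([.4475,-.3635,.06],85)
o=bot.get_obs();p=np.array(o["tool_pos"])
out=[]
for n,x,y in(("top",470,270),("side",230,410)):
    c=bot.capture(n);i=c["image"][:,:,::-1].copy()[y:y+60,x:x+50]
    i=cv2.resize(i,(400,480),interpolation=cv2.INTER_CUBIC)
    i=(255*(i/255.)**.5).astype(np.uint8)
    for dx,dy in((0,0),(.0175,.0075),(.0175,-.0075),(-.0175,.0075),(-.0175,-.0075)):
        a=(proj(c,p+[dx,dy,0])-[x,y]+.5)*8
        cv2.circle(i,tuple(int(v) for v in a),2,(0,0,255),-1)
    out.append(i)
cv2.imwrite("pics/c.png",np.hstack(out))
E
```

```text
clock: 6.1
tool_pos: [0.4481, -0.3629, 0.0647]
tcp_rot: [-0.0, 0.736, 0.677, 0.0]
contact_force: [-0.3, -0.2, 0.2]
width: 0.0003
finger_force: 0.0
clock 6.1 pos [ 0.4481 -0.3629  0.0647] theta 85.1 zax [-0.  0. -1.] F [-0.28 -0.17  0.19] 
units [-0.02 -0.02  0.16]
turn units [-0.   -0.    0.03]
```

View pics/c.png

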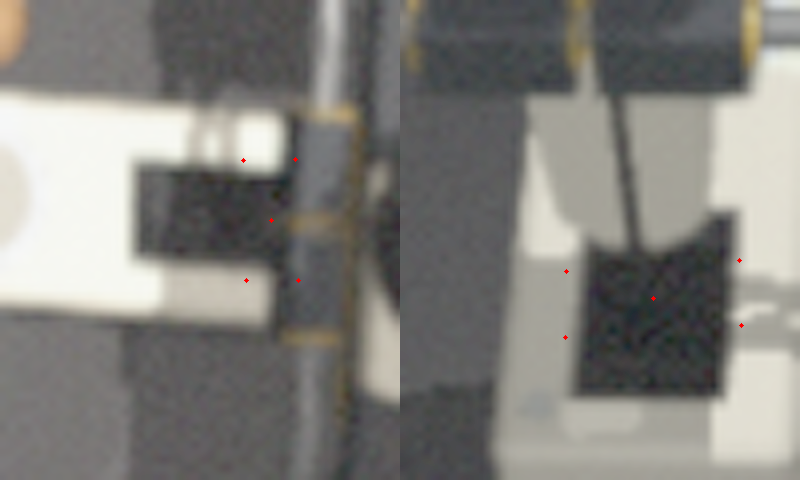

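Side view: visible tip at about (260,441), rocker at rows 436–459. Both views suggest the visible tip is a bit higher than the reported TCP, so I'll feel for contact gently.

```bash
python3 -m creep '{"slide":[[0,0,0.1],[0,0,0.1],[0,0,0.05],[0,0,0]],"dr":[[0,0,0],[0,0,0],[0,0,0],[0,0,0]]}'
python3 -m creep '{"slide":[[0,0,0.05],[0,0,0],[0,0,0]],"dr":[[0,0,0],[0,0,0],[0,0,0]]}'
```

```text
clock: 6.6
tool_pos: [0.4478, -0.3628, 0.0571]
tcp_rot: [-0.0, 0.736, 0.677, -0.0]
contact_force: [-0.6, 0.7, -0.3]
width: 0.0006
finger_force: 0.0
clock: 6.9
tool_pos: [0.4481, -0.3629, 0.056]
tcp_rot: [-0.0, 0.736, 0.677, 0.0]
contact_force: [1.2, 0.2, 0.5]
width: 0.0006
finger_force: 0.0
```

```bash
python3 -m creep '{"slide":[[0,0,0.04],[0,0,0],[0,0,0]],"dr":[[0,0,0],[0,0,0],[0,0,0]]}'
python3 -m creep '{"slide":[[0,0,0.04],[0,0,0],[0,0,0]],"dr":[[0,0,0],[0,0,0],[0,0,0]]}'
python3 - <<'E'
from h import *
go([.4475,-.3635,.05],85)
o=bot.get_obs();p=np.array(o["tool_pos"])
out=[]
for n,x,y in(("top",470,270),("side",230,410)):
    c=bot.capture(n);i=c["image"][:,:,::-1].copy()[y:y+60,x:x+50]
    i=cv2.resize(i,(400,480),interpolation=cv2.INTER_CUBIC)
    i=(255*(i/255.)**.4).astype(np.uint8)
    out.append(i)
cv2.imwrite("pics/d.png",np.hstack(out))
E
```

```text
clock: 7.2
tool_pos: [0.4481, -0.363, 0.0547]
tcp_rot: [-0.0, 0.736, 0.677, 0.0]
contact_force: [1.1, -0.1, -0.0]
width: 0.0006
finger_force: 0.0
clock: 7.5
tool_pos: [0.4481, -0.3629, 0.0535]
tcp_rot: [-0.0, 0.736, 0.677, 0.0]
contact_force: [-1.0, -0.8, 0.3]
width: 0.0004
finger_force: 0.0
clock 7.5 pos [ 0.4481 -0.3629  0.0535] theta 85.1 zax [-0.  0. -1.] F [-1.03 -0.82  0.25] 
units [-0.02 -0.02  0.12]
turn units [-0.   -0.    0.03]
```

View pics/d.png

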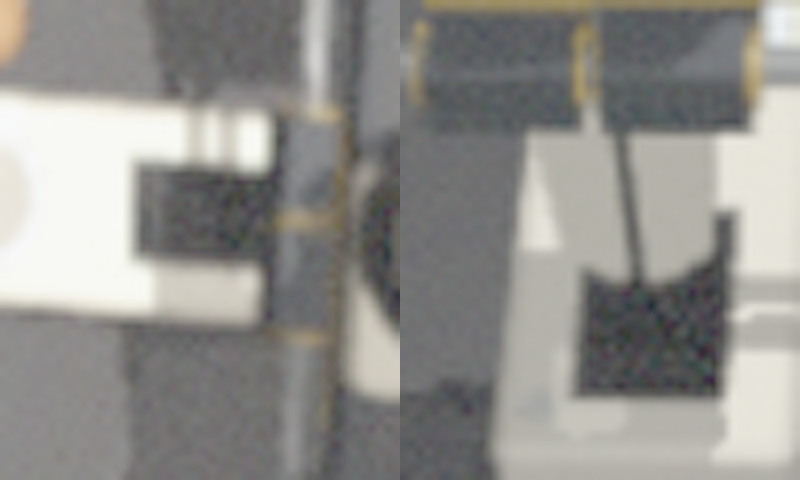

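Side view: tip at about row 446, no contact felt yet. Continuing down slowly.

```bash
for k in 1; do python3 -m creep '{"slide":[[0,0,0.05],[0,0,0],[0,0,0]],"dr":[[0,0,0],[0,0,0],[0,0,0]]}'; python3 -m creep '{"slide":[[0,0,0.05],[0,0,0],[0,0,0]],"dr":[[0,0,0],[0,0,0],[0,0,0]]}'; done;  python3 -m creep '{"slide":[[0,0,0.03],[0,0,0],[0,0,0]],"dr":[[0,0,0],[0,0,0],[0,0,0]]}'
```

```text
clock: 7.9
tool_pos: [0.448, -0.3629, 0.052]
tcp_rot: [-0.0, 0.736, 0.677, -0.0]
contact_force: [-0.2, -0.5, -0.9]
width: 0.0007
finger_force: 0.0
clock: 8.2
tool_pos: [0.4481, -0.3629, 0.0505]
tcp_rot: [-0.0, 0.736, 0.677, 0.0]
contact_force: [0.2, 0.3, -0.1]
width: 0.001
finger_force: 0.0
clock: 8.5
tool_pos: [0.4481, -0.3629, 0.0496]
tcp_rot: [-0.0, 0.736, 0.677, 0.0]
contact_force: [0.0, 0.6, -0.1]
width: 0.0003
finger_force: 0.0
```

```bash
python3 -m creep '{"slide":[[0,0,0.07],[0,0,0],[0,0,0]],"dr":[[0,0,0],[0,0,0],[0,0,0]]}' | grep -E "pos|contact"; python3 -m creep '{"slide":[[0,0,0.07],[0,0,0],[0,0,0]],"dr":[[0,0,0],[0,0,0],[0,0,0]]}'| grep -E "pos|contact"
```

```text
tool_pos: [0.448, -0.3629, 0.0475]
contact_force: [0.4, 0.0, 1.3]
tool_pos: [0.4481, -0.3629, 0.0454]
contact_force: [0.4, 0.1, 0.3]
```

```bash
python3 -m creep '{"slide":[[0,0,0.07],[0,0,0],[0,0,0]],"dr":[[0,0,0],[0,0,0],[0,0,0]]}' | grep -E "pos|contact"
```

```text
tool_pos: [0.448, -0.3629, 0.0433]
contact_force: [-0.6, -0.6, -0.4]
```

```bash
python3 -m creep '{"slide":[[0,0,0.07],[0,0,0],[0,0,0]],"dr":[[0,0,0],[0,0,0],[0,0,0]]}' | grep -E "pos|contact"; python3 -m creep '{"slide":[[0,0,0.07],[0,0,0],[0,0,0]],"dr":[[0,0,0],[0,0,0],[0,0,0]]}'| grep -E "pos|contact"
```

```text
tool_pos: [0.448, -0.3629, 0.0412]
contact_force: [0.1, -0.1, -0.1]
tool_pos: [0.448, -0.3629, 0.0391]
contact_force: [0.8, -0.1, -0.1]
```

```bash
python3 -m creep '{"slide":[[0,0,0.06],[0,0,0],[0,0,0]],"dr":[[0,0,0],[0,0,0],[0,0,0]]}' | grep -E "pos|contact"
```

```text
tool_pos: [0.4481, -0.3629, 0.0373]
contact_force: [-0.1, 0.1, -0.0]
```

Run:
```python
from h import *
o=bot.get_obs();p=np.array(o["tool_pos"])
out=[]
for n,x,y in(("top",470,270),("side",230,410)):
    c=bot.capture(n);i=c["image"][:,:,::-1].copy()[y:y+60,x:x+50]
    i=cv2.resize(i,(400,480),interpolation=cv2.INTER_CUBIC)
    i=(255*(i/255.)**.35).astype(np.uint8)
    out.append(i)
cv2.imwrite("pics/e.png",np.hstack(out))
```

```text
(no output)
```

View pics/e.png

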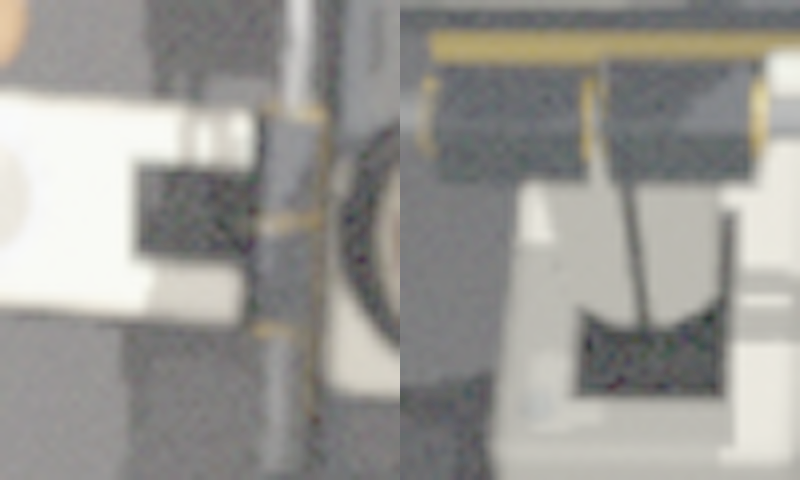

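Side view: tip now at about row 451, still sitting above the raised half (ends at about row 459), with no contact. Continue feeling down.

```bash
python3 -m creep '{"slide":[[0,0,0.06],[0,0,0],[0,0,0]],"dr":[[0,0,0],[0,0,0],[0,0,0]]}' | grep -E "pos|contact"; python3 -m creep '{"slide":[[0,0,0.06],[0,0,0],[0,0,0]],"dr":[[0,0,0],[0,0,0],[0,0,0]]}'| grep -E "pos|contact"
```

```text
tool_pos: [0.448, -0.3629, 0.0355]
contact_force: [0.1, 0.2, 0.3]
tool_pos: [0.4481, -0.3629, 0.0337]
contact_force: [-0.3, -0.1, 0.6]
```

```bash
python3 -m creep '{"slide":[[0,0,0.05],[0,0,0],[0,0,0]],"dr":[[0,0,0],[0,0,0],[0,0,0]]}' | grep -E "pos|contact"
```

```text
tool_pos: [0.4481, -0.3629, 0.0322]
contact_force: [0.2, -0.0, 0.4]
```

```bash
python3 -m creep '{"slide":[[0,0,0.05],[0,0,0],[0,0,0]],"dr":[[0,0,0],[0,0,0],[0,0,0]]}' | grep -E "pos|contact"
```

```text
tool_pos: [0.4481, -0.3629, 0.0307]
contact_force: [0.1, -0.7, 0.1]
```

```bash
python3 -m creep '{"slide":[[0,0,0.05],[0,0,0],[0,0,0]],"dr":[[0,0,0],[0,0,0],[0,0,0]]}' | grep -E "pos|contact"
```

```text
tool_pos: [0.4481, -0.3629, 0.0292]
contact_force: [-0.9, -0.8, -0.2]
```

```bash
python3 -m creep '{"slide":[[0,0,0.05],[0,0,0],[0,0,0]],"dr":[[0,0,0],[0,0,0],[0,0,0]]}' | grep -E "pos|contact"
```

```text
tool_pos: [0.4481, -0.3629, 0.0277]
contact_force: [-0.0, 0.0, -0.7]
```

```bash
python3 -m creep '{"slide":[[0,0,0.05],[0,0,0],[0,0,0]],"dr":[[0,0,0],[0,0,0],[0,0,0]]}' | grep -E "pos|contact"
```

```text
tool_pos: [0.4481, -0.3629, 0.0262]
contact_force: [-0.3, -0.2, 0.3]
```

Run:
```python
from h import *
b=cv2.imread("pics/side0.png");c=bot.capture("side");i=c["image"][:,:,::-1]
for col in(254,258,261,264,267):print(col,"now",i[436:470,col].mean(-1).astype(int),"\n  was",b[436:470,col].mean(-1).astype(int))
a=cv2.imread("pics/top0.png");t=bot.capture("top")["image"][:,:,::-1]
print("coin/strip diff top left part",np.abs(t[285:305,440:485].astype(int)-a[285:305,440:485]).mean())
```

```text
254 now [ 78  90 100 102 100 101 102 102 102 100 100 101 100  99 100  96  76  29
  17  14  11  15  14  34  93 112 107 104 105 113 120 111 100  99] 
  was [ 77  38  34  28  29  27  20  20  19  23  25  26  26  22  23  21  17  21
  17  13  18  20  28  60 158 190 192 192 191 186 176 143 104  90]
258 now [ 20  24  32  39  47  54  58  62  73  85  90  94  96  97  98  98  97  87
  48  18  13  15   8  30  82 100 103 101 105 111 118 114 102  97] 
  was [ 70  27  23  26  28  26  28  26  28  23  29  20  20  20  23  23  21  20
  13  16  12  20  27  58 156 189 193 193 191 186 178 145 106  90]
261 now [ 27  62  90  99  99  97  99  98  97  95  93  80  76  64  60  58  48  41
  23  13  12  13  11  29  82 101 102 102 105 111 120 113 103  99] 
  was [ 72  29  21  26  28  25  31  26  28  27  29  21  22  18  22  20  21  22
  13  15  13  17  24  58 151 190 192 193 191 185 178 145 105  91]
264 now [ 27  61  90 100 101 101 100 102 100 101 101 101 100 101 101 102  99  87
  53  17  11  13  11  25  78 100 102 102 105 111 120 114 102  98] 
  was [ 74  29  23  26  26  27  27  27  25  28  27  20  23  22  23  22  23  17
  15  15  13  15  23  58 150 189 193 193 192 187 178 146 106  90]
267 now [ 26  59  90 101 101 101 101 102  99 100 101 101 100 100 101  94  58  21
  12  13  16  14  13  28  77 101 100 103 105 111 119 111 102  97] 
  was [ 75  26  22  26  28  25  28  29  29  27  25  22  23  22  22  24  22  13
  14  16  13  14  24  56 147 189 194 193 192 187 178 148 105  90]
coin/strip diff top left part 4.715185185185185
```

```bash
python3 -m creep '{"slide":[[0,0,0.05],[0,0,0],[0,0,0]],"dr":[[0,0,0],[0,0,0],[0,0,0]]}' | grep -E "pos|contact"
```

```text
tool_pos: [0.448, -0.3629, 0.0247]
contact_force: [0.2, 0.9, -0.9]
```

```bash
python3 -m creep '{"slide":[[0,0,0.05],[0,0,0],[0,0,0]],"dr":[[0,0,0],[0,0,0],[0,0,0]]}' | grep -E "pos|contact"
```

```text
tool_pos: [0.448, -0.3629, 0.0232]
contact_force: [-0.2, -0.8, -0.3]
```

```bash
python3 -m creep '{"slide":[[0,0,0.05],[0,0,0],[0,0,0]],"dr":[[0,0,0],[0,0,0],[0,0,0]]}' | grep -E "pos|contact"
```

```text
tool_pos: [0.448, -0.3629, 0.0217]
contact_force: [-0.4, -0.1, -0.0]
```

```bash
python3 -m creep '{"slide":[[0,0,0.05],[0,0,0],[0,0,0]],"dr":[[0,0,0],[0,0,0],[0,0,0]]}' | grep -E "pos|contact"
```

```text
tool_pos: [0.4481, -0.3629, 0.0202]
contact_force: [0.1, -0.0, 0.4]
```

```bash
python3 -m creep '{"slide":[[0,0,0.05],[0,0,0],[0,0,0]],"dr":[[0,0,0],[0,0,0],[0,0,0]]}' | grep -E "pos|contact"
```

```text
tool_pos: [0.4483, -0.3631, 0.019]
contact_force: [-0.1, -1.0, 1.5]
```

Run:
```python
from h import *
b=cv2.imread("pics/side0.png");c=bot.capture("side");i=c["image"][:,:,::-1]
for col in(252,258,261,264,270):print(col,"now",i[446:470,col].mean(-1).astype(int),"\n  was",b[446:470,col].mean(-1).astype(int))
o=bot.get_obs();p=np.array(o["tool_pos"])
print([np.round(proj(c,p+[0,0,z]),1) for z in(0,.02,.03,.04)])
```

```text
252 now [ 99  98 101 101 101 101  94  79  44  24  22  23  24  43 106 124 110 105
 106 113 119 112 102  99] 
  was [108 107  93  91  89  77  71  59  51  45  42  40  42  66 160 188 192 191
 190 185 177 144 103  90]
258 now [ 95  97  98  98  98  98  99 101  99  97  73  32  16  32  82 101 103 102
 104 110 119 114 103  98] 
  was [ 29  20  20  20  23  23  21  20  13  16  12  20  27  58 156 189 193 193
 191 186 178 145 106  90]
261 now [ 82  75  61  61  58  46  39  36  36  33  26  17   9  31  81 101 103 103
 104 111 120 113 102  98] 
  was [ 29  21  22  18  22  20  21  22  13  15  13  17  24  58 151 190 192 193
 191 185 178 145 105  91]
264 now [102 101 102 100 100 100 100 101 100  98  76  31  19  29  78  99 103 102
 105 111 119 114 103  99] 
  was [ 27  20  23  22  23  22  23  17  15  15  13  15  23  58 150 189 193 193
 192 187 178 146 106  90]
270 now [ 64  60  57  57  49  48  46  42  34  34  33  32  34  46  79  99 102 103
 105 112 119 114 105  97] 
  was [ 38  36  37  39  40  37  40  40  41  51  62  63  69  87 152 190 193 194
 190 187 179 148 107  90]
[array([263.2, 461.8]), array([262.4, 455.5]), array([262. , 452.2]), array([261.5, 448.9])]
```

Contact starts at reported z≈0.019 (tip at row 456, on the raised half). So the true tip ends about 36 mm behind the reported TCP. Pressing slowly.

```bash
python3 -m creep '{"slide":[[0,0,0.04],[0,0,0],[0,0,0]],"dr":[[0,0,0],[0,0,0],[0,0,0]]}' | grep -E "pos|contact"
```

```text
tool_pos: [0.4482, -0.3634, 0.0177]
contact_force: [-0.2, -0.9, 2.7]
```

```bash
python3 -m creep '{"slide":[[0,0,0.04],[0,0,0],[0,0,0]],"dr":[[0,0,0],[0,0,0],[0,0,0]]}' | grep -E "pos|contact"
```

```text
tool_pos: [0.4482, -0.3636, 0.0165]
contact_force: [1.1, -1.9, 2.0]
```

```bash
python3 -m creep '{"slide":[[0,0,0.04],[0,0,0],[0,0,0]],"dr":[[0,0,0],[0,0,0],[0,0,0]]}' | grep -E "pos|contact"
```

```text
tool_pos: [0.4482, -0.3631, 0.0152]
contact_force: [0.3, -2.2, 3.0]
```

```bash
python3 -m creep '{"slide":[[0,0,0.04],[0,0,0],[0,0,0]],"dr":[[0,0,0],[0,0,0],[0,0,0]]}' | grep -E "pos|contact"
```

```text
tool_pos: [0.4481, -0.3627, 0.0139]
contact_force: [-0.0, -2.2, 2.5]
```

```bash
python3 -m creep '{"slide":[[0,0,0.03],[0,0,0],[0,0,0]],"dr":[[0,0,0],[0,0,0],[0,0,0]]}' | grep -E "pos|contact"
```

```text
tool_pos: [0.4481, -0.3628, 0.0131]
contact_force: [0.4, -0.9, 2.8]
```

```bash
python3 -m creep '{"slide":[[0,0,0.03],[0,0,0],[0,0,0]],"dr":[[0,0,0],[0,0,0],[0,0,0]]}' | grep -E "pos|contact"
```

```text
tool_pos: [0.4481, -0.3628, 0.0125]
contact_force: [-0.9, -0.9, 5.5]
```

```bash
python3 -m creep '{"slide":[[0,0,0.03],[0,0,0],[0,0,0]],"dr":[[0,0,0],[0,0,0],[0,0,0]]}' | grep -E "pos|contact"
```

```text
tool_pos: [0.4481, -0.3628, 0.012]
contact_force: [-1.6, -0.4, 8.6]
```

Force rose from 3 N to 8.6 N at the stop, so the rocker is over. Lifting clear.

```bash
python3 -m creep '{"slide":[[0,0,-0.1],[0,0,-0.3],[0,0,-1],[0,0,-1],[0,0,-1],[0,0,-1],[0,0,-1],[0,0,-1]],"dr":[[0,0,0],[0,0,0],[0,0,0],[0,0,0],[0,0,0],[0,0,0],[0,0,0],[0,0,0]]}' | grep -E "pos|contact"
python3 -m creep '{"slide":[[0.7,0.27,0],[1,0.38,0],[1,0.38,0],[1,0.38,0],[1,0.38,0],[1,0.38,0],[1,0.38,0],[1,0.38,0]],"dr":[[0,0,0],[0,0,0],[0,0,0],[0,0,0],[0,0,0],[0,0,0],[0,0,0],[0,0,0]]}' | grep -E "pos|contact"
python3 - <<'E'
from h import *
t=bot.capture("top");s=bot.capture("side")
a=cv2.imread("pics/top0.png");b=cv2.imread("pics/side0.png")
T=t["image"][:,:,::-1];S=s["image"][:,:,::-1]
def cr(i,x,y,w=66,h=50): return (255*(cv2.resize(i[y:y+h,x:x+w],(396,300),interpolation=cv2.INTER_CUBIC)/255.)**.5).astype(np.uint8)
cv2.imwrite("pics/f.png",np.vstack([np.hstack([cr(a,455,270),cr(T,455,270)]),np.hstack([cr(b,230,430),cr(S,230,430)])]))
go([.6825,.122,.19],-7)
E
```

```text
tool_pos: [0.4475, -0.3617, 0.2042]
contact_force: [0.8, 0.1, -0.6]
tool_pos: [0.5548, -0.1381, 0.2029]
contact_force: [0.5, -0.2, -0.0]
clock 17.95 pos [ 0.5564 -0.1325  0.2033] theta 85.7 zax [ 0.     0.006 -1.   ] F [-0.61  1.11  0.16] 
units [8.77 3.56 0.49]
turn units [-0.05 -0.05 18.55]
```

View pics/f.png

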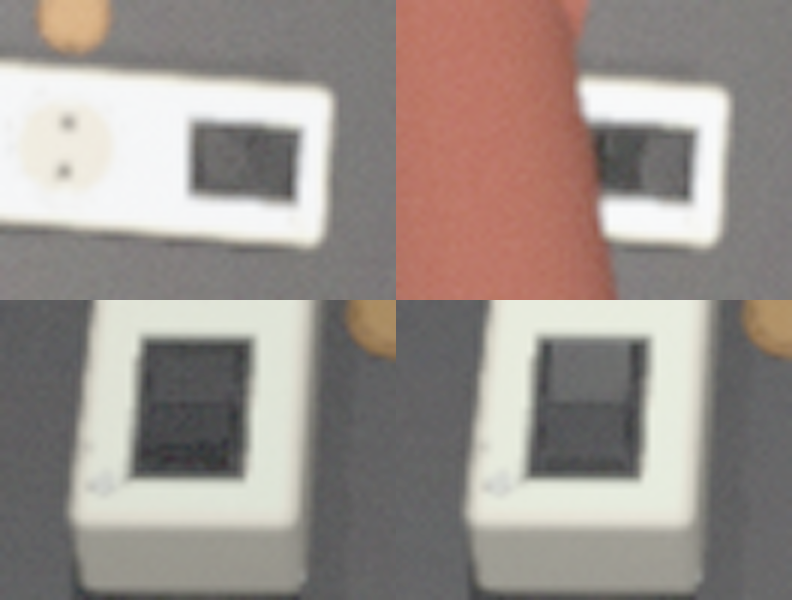

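Picture: the rocker's halves have swapped shading (other half up now, pivot line unchanged), and the strip edges are exactly where they were. Strip is on. Next: extractor.

```bash
python3 -m creep '{"slide":[[1,0.41,0],[1,0.41,0],[1,0.41,0],[1,0.41,0],[1,0.41,0],[1,0.41,0],[1,0.41,0],[1,0.41,0]],"dr":[[0,0,0],[0,0,0],[0,0,0],[0,0,0],[0,0,0],[0,0,0],[0,0,0],[0,0,0]]}' | grep -E "pos|contact"
python3 -m creep '{"slide":[[0.5,0.2,0],[0.2,0.1,0],[0,0,0],[0,0,0],[0,0,0],[0,0,0],[0,0,0],[0,0,0]],"dr":[[0,0,0],[0,0,0.5],[0,0,1],[0,0,1],[0,0,1],[0,0,1],[0,0,1],[0,0,1]]}' | grep -E "pos|contact"
python3 -m creep '{"slide":[[0,0,0],[0,0,0],[0,0,0],[0,0,0],[0,0,0],[0,0,0],[0,0,0],[0,0,0]],"dr":[[0,0,1],[0,0,1],[0,0,1],[0,0,1],[0,0,1],[0,0,1],[0,0,1],[0,0,1]]}' | grep -E "pos|contact"
python3 -m creep '{"slide":[[0,0,0],[0,0,0],[0,0,0],[0,0,0],[0,0,0],[0,0,0]],"dr":[[0,0,1],[0,0,1],[0,0,1],[0,0,0.8],[0,0,0],[0,0,0]]}' | grep -E "pos|contact"
python3 -c "
from h import *
go([.6825,.122,.14],-7)"
```

```text
tool_pos: [0.6732, 0.0911, 0.2028]
contact_force: [-0.2, 0.1, 0.1]
tool_pos: [0.6833, 0.1102, 0.2026]
contact_force: [-1.1, 0.8, -1.0]
tool_pos: [0.6833, 0.1102, 0.2026]
contact_force: [-0.2, -0.2, 1.2]
tool_pos: [0.6838, 0.1105, 0.2029]
contact_force: [0.3, 0.0, 0.7]
clock 20.95 pos [0.6838 0.1105 0.2029] theta -6.3 zax [-0.001  0.    -1.   ] F [0.31 0.   0.67] 
units [-0.08 -0.38  2.1 ]
turn units [0.   0.02 0.14]
```

```bash
python3 -m creep '{"slide":[[-0.04,-0.19,0],[-0.04,-0.19,0],[0,0,0.5],[0,0,0.6],[0,0,0.6],[0,0,0.5],[0,0,0.1],[0,0,0]],"dr":[[0,0,0.1],[0,0,0],[0,0,0],[0,0,0],[0,0,0],[0,0,0],[0,0,0],[0,0,0]]}' | grep -E "pos|contact"
python3 -c "
from h import *
go([.6825,.122,.123],-7)"
```

```text
tool_pos: [0.6829, 0.123, 0.1339]
contact_force: [-0.1, -0.2, 1.0]
clock 21.75 pos [0.6829 0.123  0.1339] theta -6.8 zax [-0.001  0.    -1.   ] F [-0.08 -0.23  0.95] 
units [-0.01  0.03  0.36]
turn units [-0.    0.01  0.04]
```

```bash
python3 -m creep '{"slide":[[0,0,0.05],[0,0,0.05],[0,0,0],[0,0,0]],"dr":[[0,0,0],[0,0,0],[0,0,0],[0,0,0]]}' | grep -E "pos|contact"
```

```text
tool_pos: [0.6835, 0.1223, 0.1318]
contact_force: [0.5, 0.2, -0.0]
```

```bash
python3 -m creep '{"slide":[[0,0,0.05],[0,0,0.05],[0,0,0],[0,0,0]],"dr":[[0,0,0],[0,0,0],[0,0,0],[0,0,0]]}' | grep -E "pos|contact"
```

```text
tool_pos: [0.6832, 0.1223, 0.1282]
contact_force: [-0.5, -0.3, -0.2]
```

```bash
python3 -m creep '{"slide":[[0,0,0.05],[0,0,0.05],[0,0,0],[0,0,0]],"dr":[[0,0,0],[0,0,0],[0,0,0],[0,0,0]]}' | grep -E "pos|contact"
```

```text
tool_pos: [0.6832, 0.1223, 0.1252]
contact_force: [0.0, -0.4, 0.5]
```

```bash
python3 -m creep '{"slide":[[0,0,0.04],[0,0,0.04],[0,0,0],[0,0,0]],"dr":[[0,0,0],[0,0,0],[0,0,0],[0,0,0]]}' | grep -E "pos|contact"
```

```text
tool_pos: [0.6834, 0.1224, 0.1232]
contact_force: [-0.8, -0.1, 1.2]
```

```bash
python3 -m creep '{"slide":[[0,0,0.04],[0,0,0],[0,0,0]],"dr":[[0,0,0],[0,0,0],[0,0,0]]}' | grep -E "pos|contact"
```

```text
tool_pos: [0.683, 0.1224, 0.1217]
contact_force: [-0.7, 0.2, 2.9]
```

```bash
python3 -m creep '{"slide":[[0,0,0.04],[0,0,0],[0,0,0]],"dr":[[0,0,0],[0,0,0],[0,0,0]]}' | grep -E "pos|contact"
```

```text
tool_pos: [0.6828, 0.1225, 0.1203]
contact_force: [-1.6, 0.2, 1.9]
```

```bash
python3 -m creep '{"slide":[[0,0,0.04],[0,0,0],[0,0,0]],"dr":[[0,0,0],[0,0,0],[0,0,0]]}' | grep -E "pos|contact"
```

```text
tool_pos: [0.6833, 0.1224, 0.1191]
contact_force: [-0.7, 0.5, 2.2]
```

Contact at 0.123 as expected; continuing to the stop.

```bash
python3 -m creep '{"slide":[[0,0,0.04],[0,0,0],[0,0,0]],"dr":[[0,0,0],[0,0,0],[0,0,0]]}' | grep -E "pos|contact"
```

```text
tool_pos: [0.6834, 0.1224, 0.118]
contact_force: [-1.1, 0.2, 1.4]
```

```bash
python3 -m creep '{"slide":[[0,0,0.03],[0,0,0],[0,0,0]],"dr":[[0,0,0],[0,0,0],[0,0,0]]}' | grep -E "pos|contact"
```

```text
tool_pos: [0.6834, 0.1224, 0.1173]
contact_force: [-2.1, 0.9, 2.5]
```

```bash
python3 -m creep '{"slide":[[0,0,0.03],[0,0,0],[0,0,0]],"dr":[[0,0,0],[0,0,0],[0,0,0]]}' | grep -E "pos|contact"
```

```text
tool_pos: [0.6834, 0.1224, 0.1167]
contact_force: [-2.2, -0.6, 4.8]
```

```bash
python3 -m creep '{"slide":[[0,0,0.03],[0,0,0],[0,0,0]],"dr":[[0,0,0],[0,0,0],[0,0,0]]}' | grep -E "pos|contact|clock"
```

```text
clock: 25.45
tool_pos: [0.6834, 0.1224, 0.1163]
contact_force: [-3.1, 0.4, 6.9]
```

```bash
python3 -m creep '{"slide":[[0,0,-0.1],[0,0,-0.3],[0,0,-0.8],[0,0,-0.8],[0,0,-0.8],[0,0,0],[0,0,0]],"dr":[[0,0,0],[0,0,0],[0,0,0],[0,0,0],[0,0,0],[0,0,0],[0,0,0]]}' | grep -E "pos|contact"
python3 -m creep '{"slide":[[-0.8,-0.5,0],[-1,-0.6,0],[-1,-0.6,0],[-1,-0.6,0],[-1,-0.6,0],[-1,-0.6,0],[-1,-0.6,0],[-0.8,-0.5,0]],"dr":[[0,0,0],[0,0,0],[0,0,0],[0,0,0],[0,0,0],[0,0,0],[0,0,0],[0,0,0]]}' | grep -E "pos|contact"
python3 - <<'E'
from h import *
t=bot.capture("top");s=bot.capture("side")
a=cv2.imread("pics/top0.png");b=cv2.imread("pics/side0.png")
T=t["image"][:,:,::-1];S=s["image"][:,:,::-1]
print("top was",a[176:202,291:296].mean((1,2)).astype(int),"\nnow",T[176:202,291:296].mean((1,2)).astype(int))
print("side was",b[213:228,360:384:2].mean(-1).astype(int),"\nnow",S[213:228,360:384:2].mean(-1).astype(int))
go([.4499,.3058,.07],-7)
E
```

```text
tool_pos: [0.6835, 0.122, 0.1992]
contact_force: [0.3, -0.1, 0.6]
tool_pos: [0.4705, 0.2873, 0.1976]
contact_force: [-0.5, 0.1, -0.1]
top was [124  95  62  51  62  65  64  64  64  64  62  51  33  23  25  26  27  25
  24  23  43  72 105 133 139 148] 
now [130  99  62  33  31  33  30  31  31  30  35  51  67  69  69  69  70  70
  69  67  64  78 110 140 147 153]
side was [[62 63 63 64 63 64 64 64 62 63 63 65]
 [63 63 62 63 63 62 64 63 63 64 63 63]
 [63 63 61 63 62 64 62 64 63 63 63 63]
 [61 54 46 57 61 63 62 61 61 63 61 65]
 [52 38 29 38 45 50 49 48 49 49 54 63]
 [37 17 23 28 28 33 35 34 29 29 43 63]
 [34 17 26 25 23 21 31 31 24 25 37 63]
 [31 17 23 27 24 21 27 25 23 30 38 62]
 [33 16 22 25 24 22 26 28 25 29 34 63]
 [33 14 21 21 24 23 26 28 23 30 34 61]
 [33 16 10 20 22 22 24 21 24 30 31 60]
 [32 19 16 13 12 19 20 21 22 25 33 61]
 [38 26 20 19 17 22 19 20 19 21 28 61]
 [48 34 29 24 29 26 24 25 22 24 28 61]
 [58 53 52 49 48 50 50 51 49 49 50 63]] 
now [[66 65 65 65 64 65 64 64 66 67 65 66]
 [67 65 67 66 66 64 63 65 65 65 66 65]
 [65 67 65 64 65 66 65 64 64 65 65 65]
 [64 62 63 63 63 63 64 62 54 55 63 65]
 [52 46 46 45 47 50 49 46 35 38 55 65]
 [39 28 30 28 28 28 33 29 27 23 45 65]
 [32 24 25 24 28 20 27 21 29 23 37 65]
 [32 18 27 27 25 23 27 26 27 26 37 66]
 [35 19 25 29 29 25 23 23 25 25 37 65]
 [33 21 27 28 27 29 28 25 22 23 35 64]
 [32 19 27 28 25 25 26 21 20 15 31 63]
 [34 19 19 21 21 22 20 14 12 15 32 63]
 [41 25 22 20 20 22 20 18  9 16 29 63]
 [48 36 28 29 25 26 26 23 21 25 30 63]
 [58 54 50 51 51 51 51 52 50 50 52 64]]
clock 27.05 pos [0.4683 0.2902 0.1978] theta -6.4 zax [-0.005  0.001 -1.   ] F [ 0.72 -0.53 -0.63] 
units [-0.65 -0.45  4.26]
turn units [0.   0.06 0.13]
```

Extractor's rocker shading is swapped in the top view, so it's on. Now the button.

```bash
python3 -m creep '{"slide":[[-0.3,-0.2,0],[-0.3,-0.25,0.4],[0,0,0.8],[0,0,0.8],[0,0,0.8],[0,0,0.8],[0,0,0.4],[0,0,0]],"dr":[[0,0,0.1],[0,0,0],[0,0,0],[0,0,0],[0,0,0],[0,0,0],[0,0,0],[0,0,0]]}' | grep -E "pos|contact"
python3 - <<'E'
from h import *
o=bot.get_obs();p=np.array(o["tool_pos"])
for n in("top","side"):
    c=bot.capture(n);print(n,"button exp",proj(c,np.array([.4499,.3058,.088])),"tip exp",proj(c,p+[0,0,.0363]),[(np.round(m["position"],1),round(m["p"],2)) for m in bot.mark_of(c,"engraver_button_press")[:2]])
go([.4499,.3058,.0517],-7)
E
```

```text
tool_pos: [0.4564, 0.3006, 0.0774]
contact_force: [0.7, -0.1, 1.3]
top button exp [215.10572993 298.89947009] tip exp [215.45917401 296.37597198] []
side button exp [260.38190441 203.22651857] tip exp [262.38190977 195.6475494 ] [(array([260.3, 204.1]), 0.66), (array([291.4, 194.2]), 0.36)]
clock 28.05 pos [0.4583 0.3026 0.0805] theta -7.4 zax [ 0.002  0.001 -1.   ] F [0.06 0.18 0.45] 
units [-0.29 -0.07  0.96]
turn units [-0.02 -0.02 -0.08]
```

```bash
python3 -m creep '{"slide":[[-0.15,-0.04,0],[-0.14,-0.03,0],[0,0,0.2],[0,0,0.3],[0,0,0],[0,0,0]],"dr":[[0,0,0],[0,0,0],[0,0,0],[0,0,0],[0,0,0],[0,0,0]]}' | grep -E "contact"
python3 -c "
from h import *
go([.4499,.3058,.0517],-7)"
```

```text
contact_force: [0.1, 0.0, 0.1]
clock 28.65 pos [0.4487 0.305  0.0638] theta -7.4 zax [-0.001 -0.001 -1.   ] F [0.07 0.   0.1 ] 
units [ 0.04 -0.03  0.4 ]
turn units [ 0.01  0.01 -0.07]
```

```bash
python3 -m creep '{"slide":[[0,0,0.05],[0,0,0.05],[0,0,0.05],[0,0,0],[0,0,0]],"dr":[[0,0,0],[0,0,0],[0,0,0],[0,0,0],[0,0,0]]}' | grep -E "pos|contact"
```

```text
tool_pos: [0.4488, 0.3054, 0.0599]
contact_force: [0.6, -0.1, 0.0]
```

```bash
python3 -m creep '{"slide":[[0,0,0.05],[0,0,0.05],[0,0,0.05],[0,0,0],[0,0,0]],"dr":[[0,0,0],[0,0,0],[0,0,0],[0,0,0],[0,0,0]]}' | grep -E "pos|contact"
```

```text
tool_pos: [0.4488, 0.3054, 0.0553]
contact_force: [-0.2, -0.5, -0.4]
```

```bash
python3 -m creep '{"slide":[[0,0,0.05],[0,0,0.05],[0,0,0],[0,0,0]],"dr":[[0,0,0],[0,0,0],[0,0,0],[0,0,0]]}' | grep -E "pos|contact"
```

```text
tool_pos: [0.4488, 0.3054, 0.0523]
contact_force: [-0.7, 0.0, 0.4]
```

```bash
python3 -m creep '{"slide":[[0,0,0.04],[0,0,0],[0,0,0]],"dr":[[0,0,0],[0,0,0],[0,0,0]]}' | grep -E "pos|contact"
```

```text
tool_pos: [0.449, 0.3055, 0.0514]
contact_force: [0.9, 0.9, 0.9]
```

```bash
python3 -m creep '{"slide":[[0,0,0.04],[0,0,0],[0,0,0]],"dr":[[0,0,0],[0,0,0],[0,0,0]]}' | grep -E "pos|contact"
```

```text
tool_pos: [0.449, 0.3055, 0.0502]
contact_force: [-0.7, 0.0, 2.4]
```

```bash
python3 -m creep '{"slide":[[0,0,0.04],[0,0,0],[0,0,0]],"dr":[[0,0,0],[0,0,0],[0,0,0]]}' | grep -E "pos|contact"
```

```text
tool_pos: [0.449, 0.3055, 0.0488]
contact_force: [-0.3, 0.1, 2.8]
```

```bash
python3 -m creep '{"slide":[[0,0,0.04],[0,0,0],[0,0,0]],"dr":[[0,0,0],[0,0,0],[0,0,0]]}' | grep -E "pos|contact"
```

```text
tool_pos: [0.449, 0.3055, 0.0476]
contact_force: [0.5, -0.1, 3.0]
```

```bash
python3 -m creep '{"slide":[[0,0,0.04],[0,0,0],[0,0,0]],"dr":[[0,0,0],[0,0,0],[0,0,0]]}' | grep -E "pos|contact"
```

```text
tool_pos: [0.449, 0.3055, 0.0464]
contact_force: [-0.1, -0.2, 2.4]
```

```bash
python3 -m creep '{"slide":[[0,0,0.03],[0,0,0],[0,0,0]],"dr":[[0,0,0],[0,0,0],[0,0,0]]}' | grep -E "pos|contact"
```

```text
tool_pos: [0.449, 0.3055, 0.0457]
contact_force: [-0.2, 0.1, 4.8]
```

```bash
python3 -m creep '{"slide":[[0,0,0.03],[0,0,0],[0,0,0]],"dr":[[0,0,0],[0,0,0],[0,0,0]]}' | grep -E "pos|contact"
```

```text
tool_pos: [0.449, 0.3055, 0.0451]
contact_force: [-0.9, 0.3, 7.7]
```

At the stop (7.7 N). Lifting and moving clear, then a final look.

```bash
python3 -m creep '{"slide":[[0,0,-0.1],[0,0,-0.3],[0,0,-0.8],[0,0,-0.8],[0,0,-0.8],[0,0,-0.8],[0,0,-0.8],[0,0,-0.8]],"dr":[[0,0,0],[0,0,0],[0,0,0],[0,0,0],[0,0,0],[0,0,0],[0,0,0],[0,0,0]]}' | grep -E "pos|contact"
python3 -m creep '{"slide":[[0,0.5,0],[0,1,0],[0,1,0],[0,1,0],[0,1,0],[0,1,0],[0,0.5,0],[0,0,0]],"dr":[[0,0,0],[0,0,0],[0,0,0],[0,0,0],[0,0,0],[0,0,0],[0,0,0],[0,0,0]]}' | grep -E "pos|contact|clock"
python3 - <<'E'
from h import *
t=bot.capture("top")["image"][:,:,::-1];s=bot.capture("side")["image"][:,:,::-1]
a=cv2.imread("pics/top0.png");b=cv2.imread("pics/side0.png")
def cr(i,x,y,w,h): return cv2.resize(i[y:y+h,x:x+w],(396,297),interpolation=cv2.INTER_CUBIC)
cv2.imwrite("pics/g.png",np.vstack([np.hstack([cr(a,188,255,88,66),cr(t,188,255,88,66)]),np.hstack([cr(b,180,170,320,240),cr(s,180,170,320,240)])]))
E
```

```text
tool_pos: [0.448, 0.3048, 0.2014]
contact_force: [-0.8, 0.1, -0.5]
clock: 33.75
tool_pos: [0.424, 0.123, 0.1996]
contact_force: [-0.1, 0.4, -0.3]
```

View pics/g.png

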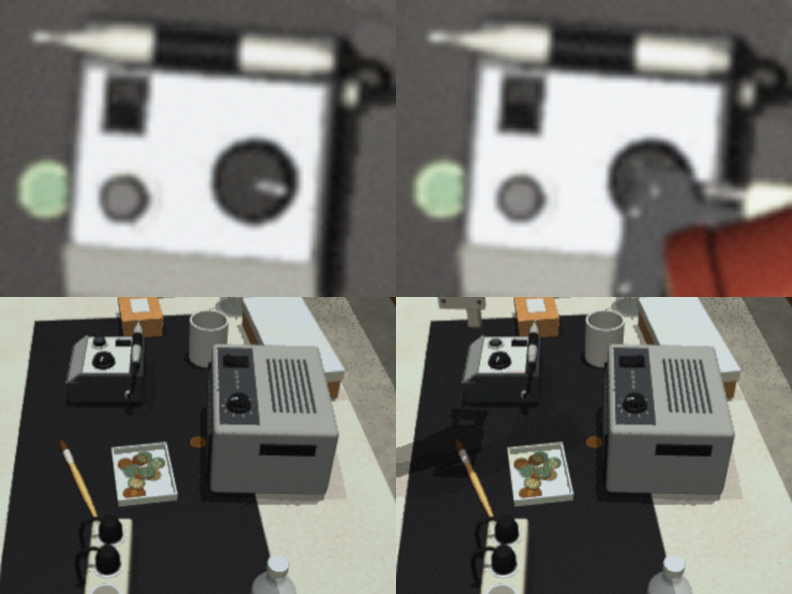

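Final picture: the engraver unit, pen, dials, tray, brush and coins are all where they were. The button sits lower in the side view and the hand is clear.

```bash
python3 -c "
from plant import bot
print(bot.close_job())"
```

```text
the job is handed in; nothing more can be done
None
```

The socket strip, the extractor and the engraver button were switched on in that order, one light press each to the stop (at most 8.6 N); nothing else in view moved and the hand is clear. The job was handed in at about 34 s, with no verdict returned.

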